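Find the jar with the steel gear by its heft and set it on the scale

TASK

Two identical closed jars stand on the bench: one holds a steel drive gear, the other the same gear in plastic. Find out by lifting which jar is the heavy one and set that jar down gently, upright, on the scale's steel pan. Leave the light jar standing where it was.

Things in the scene. Friction and masses are not known exactly. Their poses are not given: they have to be found in the camera images.
- jar_1_mid (a point): closed white plastic jar with a blue lid, standing upright on the bench, 56 mm in diameter and 84 mm tall with its lid (the lid is fixed on and hardly narrower than the body); the point is the jar's centre, half-way up (42 mm above its foot), its z axis up. The two jars look the same and hold the same loose gear, one of steel, the other of plastic; which jar holds which changes. A jar weighs 0.42 to 0.58 kg with the steel gear, about 0.13 kg with the plastic one
- jar_2_mid (a point): the other closed white plastic jar with a blue lid, standing upright on the bench, 56 mm in diameter and 84 mm tall with its lid (the lid is fixed on and hardly narrower than the body); the point is the jar's centre, half-way up (42 mm above its foot), its z axis up. The two jars look the same and hold the same loose gear, one of steel, the other of plastic; which jar holds which changes. A jar weighs 0.42 to 0.58 kg with the steel gear, about 0.13 kg with the plastic one
- scale: black bench scale, fixed to the bench, with a square steel pan 200 x 200 mm whose flat top is 70 mm above the bench; origin on the bench under the pan's centre, z up; the housing below the pan is 220 x 220 mm, and the console with a red display (45 mm high) reaches to 175 mm from the origin on its -x side
Things that resemble listed ones, but are neither listed nor needed, are in the scene too. What is shaped like the part that bears jar_2_mid but brown or red is not meant. Leave any brown or orange look-alike of the part that bears jar_1_mid alone.

How it is judged (in metres and radians):
At the end, for the whole second after the job is handed in: The steel-gear jar stands at rest on the pan, centre within 80 mm of the pan's centre along both pan sides, upright within 10 degrees, its weight (over 3 N) on the scale; the other jar stands upright within 10 degrees and 50 mm of where it began (((contact force between jar_1 and scale above 3 N and angle between each of jar_1_mid, jar_2_mid's own z axis and vertical below 0.17 rad and x of jar_1_mid in the frame of scale between -0.08 and 0.08 m and y of jar_1_mid in the frame of scale between -0.08 and 0.08 m and linear speed of each of jar_1, jar_2 below 0.02 m/s and distance of jar_2_mid from where it was at the start of the episode below 0.05 m) or (contact force between jar_2 and scale above 3 N and angle between each of jar_2_mid, jar_1_mid's own z axis and vertical below 0.17 rad and x of jar_2_mid in the frame of scale between -0.08 and 0.08 m and y of jar_2_mid in the frame of scale between -0.08 and 0.08 m and linear speed of each of jar_2, jar_1 below 0.02 m/s and distance of jar_1_mid from where it was at the start of the episode below 0.05 m))); the robot touches nothing.
It fails at once if a jar is dropped or thrown (moves out of the fingers at over 0.65 m/s, a drop of more than about 20 mm) ((contact force between the fingers and jar_1 below 0.05 N and linear speed of jar_1 above 0.65 m/s) or (contact force between the fingers and jar_2 below 0.05 N and linear speed of jar_2 above 0.65 m/s)).
It also fails if it takes over 53 s, if anything falls off the work surface, if the arm or the gripper's body presses on something with over 40 N, if the wrist force passes 120 N, or if a joint passes its speed limit or range.

ROBOT

A 6-joint arm with a two-finger parallel gripper is mounted at the origin on the work surface. World frame = base frame: x ahead of the robot, y to its left, z up, the work surface at z = 0. Lengths are in mm, angles in degrees, forces in N, time in s.
With the tool pointing down it reaches from about 350 to 975 mm from the base axis. Payload 7.1 kg.
Tool frame: the origin (TCP) lies midway between the tips of the shut fingers; the grasp point (between the pads) lies 19 mm behind it; z points along the fingers, y is the line along which they close (so a half turn about z gives the same grasp; the last joint's range is limited). The gripper opens to 88 mm and grips with 3 to 60 N. Pads are 20 mm wide; open, the fingers measure 115 mm over their backs; the gripper's body (75 mm by 178 mm) begins 61 mm behind the grasp point.
Start: joints at [64.458, 24.242, 93.386, -0, 62.372, -1.089], TCP at [258.693, 568.931, 222.675] pointing down, gripper open.
Joint ranges: [-172.04, 172.04], [-51.8, 120.97], [4.93, 147.93], [-75.15, 255.16], [6.16, 154.13], [-145.62, 145.62]. Speed limits (degrees/s): [136.94, 136.94, 172.46, 180, 180, 180].

INTERFACE

Orientations are given as [roll, pitch, yaw] about the fixed x, y, z axes, in that order (R = Rz(yaw) Ry(pitch) Rx(roll)).
In Python, from workcell import env, eyes gives the robot as it stands.
- The arm moves only by the tool step_arm, never from a script. Its argument "targets" is a list of rows, each an object with "travel": the shift along the tool's x, y, z in m, a list of three; "turn": the turn about the tool's z in degrees; "jaw": the finger opening in m, from 0 to 0.0878. In form: [{"travel": [dx, dy, dz], "turn": turn, "jaw": jaw}, ...]. A call has 1 to 5 rows; each row is the pose to reach, as a shift and turn from the pose commanded when the call began, along the tool's axes at that moment; what a row does not reach only later rows make up. A row lasts 1/8 s, in which the tool goes at most 62.5 mm and 10.7 degrees, less where a joint would pass 70% of its speed; a pose out of reach is approached as far as the arm can. A call with a gripper value outside its range is refused whole. The fingers move at their own pace and stop on an object; "grip_force" is the grip in N (left out, the last holds). Time passes only in rows, so rows that repeat a pose let the fingers close. It gives the time, the measured TCP pose, the force, the opening and the grip force at its end, in the units of the state.
- env.state(): the state, without advancing time (a new reading comes with each control period).
- eyes.grab_frame(name): name is "scene" or "side" or "wrist"; returns the picture (420x560x3 uint8, blue, green, red); there is no depth.
- eyes.camera_model(name): a dict with "vertical_fov" (degrees; the focal length in pixels is half the picture's height over the tangent of half this angle, whatever the lens; pixels are square), "cx", "cy" (the principal point, pixels), "T" (4x4, takes a point from camera to world coordinates). Camera axes: x right, y up, looking along -z (the intrinsics and any distortion apply to the point x, -y, -z); pixel columns grow to the right and rows downward; lengths in mm; the calibration is good to about 2 mm. A picture is of the moment at which its call begins: read the wrist's pose just before it. camera_model takes no time and is no camera call; for the wrist camera it gives the pose at the moment of the call.
- env.sign_off(): hands the job in; it is judged then, once.
The state is a dict: "clock": time; "qpos": joint angles; "qvel": joint speeds; "joint_efforts": joint torques, N m; "eef_pos": TCP position; "orientation": TCP orientation; "ft_force": force on the tool from outside, world axes, zero at the start; "torque": the same for the moment, N m; "finger_gap": opening from 0.0 (shut) to 1.0 (fully open); "gripper_force": force on a finger pad.
Only numpy, scipy, OpenCV 4.12 (cv2) and the standard library are available. Lean on these libraries where they do the work, as an engineer would, in place of code of your own. Each camera call takes 0.05 s, during which the arm holds its last target. There are 200 camera calls.

## Working session

There is one attempt and no reset: what is moved stays moved. The work goes in short steps, Python scripts to look and compute and a tool call to move; the robot and the scene stay as the last step left them, time stands still between calls to the robot, and variables do not carry over. Pictures are saved under pics/ and viewed, at most 10 in all, crops included, and the job is handed in when it is done.

Besides the shell and the picture viewer there is one more tool, called after ">>>" as name(argument=value, ...), one argument or row to a line, values as JSON. step_arm: Moves the arm, as the interface text tells. Its arguments: {"type":"object","properties":{"targets":{"type":"array","items":{"type":"object","properties":{"travel":{"type":"array","items":{"type":"number"}},"turn":{"type":"number"},"jaw":{"type":"number"}}}},"grip_force":{"type":"number"}},"required":["targets"]}

```bash
mkdir -p pics; cat > h.py <<'E'
import numpy as np, cv2
from workcell import env, eyes
def K(m):
    f=210/np.tan(np.radians(m["vertical_fov"]/2)); return f
def ray(m,u,v):
    T=np.array(m["T"]); f=K(m)
    d=T[:3,:3]@np.array([(u-m["cx"])/f,-(v-m["cy"])/f,-1]); return T[:3,3],d
def at(m,u,v,z):
    o,d=ray(m,u,v); return o+d*(z-o[2])/d[2]
def proj(m,p):
    T=np.array(m["T"]); f=K(m); c=T[:3,:3].T@(np.array(p)-T[:3,3])
    return m["cx"]+f*c[0]/-c[2], m["cy"]-f*c[1]/-c[2]
E
python3 - <<'E'
from h import *
for n in ("scene","side"):
    cv2.imwrite(f"pics/{n}0.png",eyes.grab_frame(n)); m=eyes.camera_model(n); print(n,{k:(v if k!="T" else np.round(v,3).tolist()) for k,v in m.items()})
print(env.state())
E
```

```text
scene {'vertical_fov': 50.318496169136495, 'cx': 276.6354942543978, 'cy': 199.32671394401558, 'T': [[-0.093, -0.642, 0.761, 1363.92], [0.996, -0.048, 0.08, 43.008], [-0.015, 0.765, 0.644, 754.279], [0.0, 0.0, 0.0, 1.0]]}
side {'vertical_fov': 44.855224252966366, 'cx': 283.73488753118045, 'cy': 216.40550327442884, 'T': [[0.889, 0.261, -0.376, 114.119], [-0.457, 0.468, -0.757, -965.366], [-0.021, 0.844, 0.535, 741.888], [0.0, 0.0, 0.0, 1.0]]}
{'clock': 0.1, 'qpos': array([ 6.44574335e+01,  2.42817141e+01,  9.34280434e+01, -3.83307899e-04,
        6.23733512e+01, -1.08917585e+00]), 'qvel': array([ 0.14982042, -0.09616993, -0.13838612,  0.15290962,  0.04051892,
       -0.03180107]), 'joint_efforts': array([-3.97068652e-04, -5.45613992e+01, -2.74324626e+01,  6.45393273e-02,
        1.87251315e-02, -1.03161383e-05]), 'eef_pos': array([258.47841705, 568.47111256, 221.95454972]), 'orientation': array([-1.79916900e+02, -1.24049073e-03,  1.55546786e+02]), 'ft_force': array([-0.84237248, -0.42167294, -0.19886304]), 'torque': array([-0.03202339,  0.02690086,  0.01018755]), 'gripper_force': 0.0, 'finger_gap': 1.0004965914102657}
```

View pics/scene0.png

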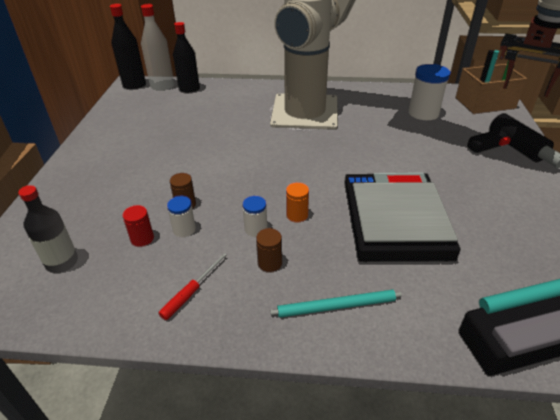

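View pics/side0.png

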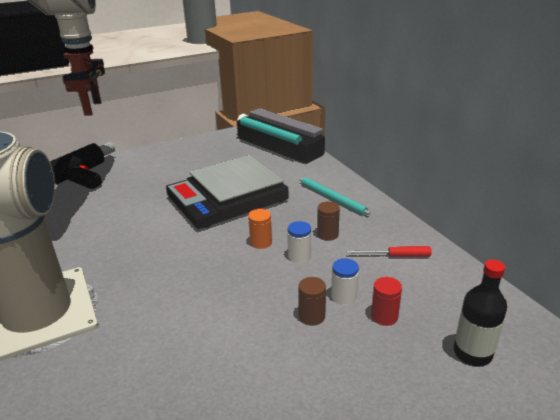

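Candidates in the scene view:
- White jars with blue lids at (180,216) and (255,215). These fit the description.
- Brown jars at (181,190) and (269,250), red at (138,226), orange at (297,202). The colour is wrong.
- A white and blue container at (430,92). It is too big and stands at the back.

In the side view, the jars are at (299,242) and (345,281). I'll confirm them in an enlarged crop.

```bash
python3 - <<'E'
from h import *
a=cv2.imread("pics/scene0.png")[160:280,110:320]; b=cv2.imread("pics/side0.png")[190:340,230:420]
o=np.zeros((600,800,3),np.uint8)
a=cv2.resize(a,None,fx=2.4,fy=2.4,interpolation=2); b=cv2.resize(b,None,fx=2,fy=2,interpolation=2)
o[:a.shape[0],:a.shape[1]]=a;o[290:290+b.shape[0],:b.shape[1]]=b
cv2.imwrite("pics/crop.png",o)
M={}
for n in("scene","side"):
    im=cv2.imread(f"pics/{n}0.png").astype(int); m=eyes.camera_model(n)
    mask=((im[...,0]>im[...,2]+50)&(im[...,0]>im[...,1]+40)).astype(np.uint8)
    k,l,s,c=cv2.connectedComponentsWithStats(mask)
    for i in range(1,k):
        if s[i,4]>60: print(n,s[i],c[i].round(1),at(m,*c[i],78).round(1))
# pan corners (top z=70)
for n,pts in {"scene":[(349,181),(432,180),(454,248),(354,249)],"side":[(190,178),(248,157),(287,183),(219,204)]}.items():
    m=eyes.camera_model(n)
    for p in pts: print(n,p,at(m,*p,70).round(1))
E
```

```text
scene [434  66  16  12 129] [442.3  72.3] [-165.7  472.6   78. ]
scene [349 177  25   6 111] [360.4 179.2] [472.7 157.6  78. ]
scene [167 196  24  17 316] [178.6 203.8] [ 598.5 -268.1   78. ]
scene [243 196  23  16 306] [253.9 203.5] [584.3 -92.8  78. ]
side [194 202  15  12  94] [201.4 207.6] [417.1 110.7  78. ]
side [288 221  23  16 283] [299.2 228.3] [587.8 -91.3  78. ]
side [333 258  26  19 384] [345.4 266.9] [ 602.7 -266.3   78. ]
scene (349, 181) [471.8 130.5  70. ]
scene (432, 180) [452.5 335.5  70. ]
scene (454, 248) [685.  341.4  70. ]
scene (354, 249) [704.2 133.9  70. ]
side (190, 178) [446.5 293.1  70. ]
side (248, 157) [644.4 336.3  70. ]
side (287, 183) [671.7 132.4  70. ]
side (219, 204) [466.8 118.5  70. ]
```

View pics/crop.png

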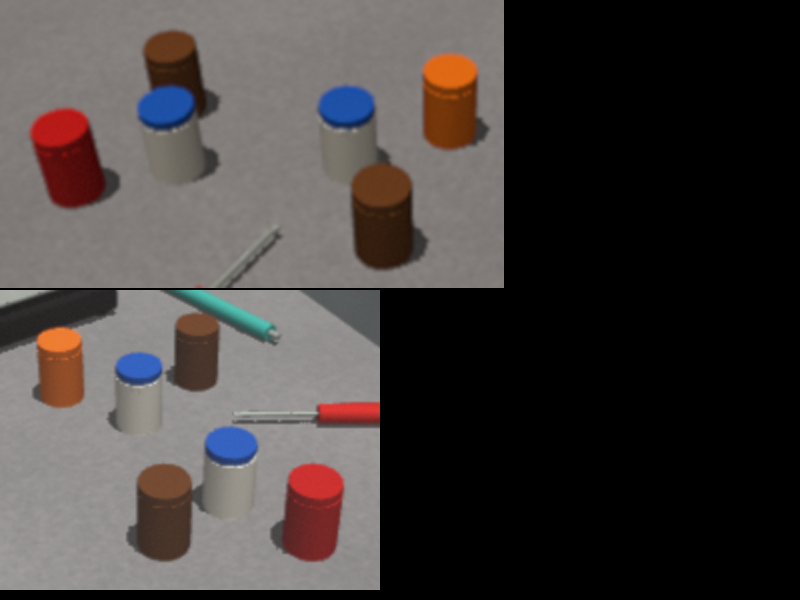

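```bash
python3 - <<'E'
from h import *
m=eyes.camera_model("scene")
D={k:at(m,*p,83)[:2] for k,p in dict(br1=(181,180),red=(136,213),orange=(297.5,190),br2=(269,237)).items()}
J=dict(A=np.array([586.5,-93]),B=np.array([601,-267.5]))
for j in J:
    for d in D:
        v=D[d]-J[j]; print(j,d,D[d].round(),np.hypot(*v).round(),np.degrees(np.arctan2(v[1],v[0])).round())
# clearance by finger-line angle: finger backs box 10 wide half, from 44 to 58 + jar radius of decoys 28; 
for j in J:
    for a in range(0,180,10):
        u=np.array([np.cos(np.radians(a)),np.sin(np.radians(a))]); w=np.array([-u[1],u[0]])
        c=min(np.hypot(max(abs((D[d]-J[j])@u)-58,0),max(abs((D[d]-J[j])@w)-10,0))-28 for d in D)
        print(j,a,round(c),end='; ')
    print()
E
```

```text
A br1 [ 515. -283.] 203.0 -111.0
A red [ 643. -354.] 267.0 -78.0
A orange [533.   6.] 112.0 119.0
A br2 [696. -46.] 119.0 23.0
B br1 [ 515. -283.] 87.0 -170.0
B red [ 643. -354.] 96.0 -64.0
B orange [533.   6.] 281.0 104.0
B br2 [696. -46.] 241.0 67.0
A 0 36; A 10 33; A 20 33; A 30 32; A 40 33; A 50 37; A 60 44; A 70 48; A 80 39; A 90 32; A 100 27; A 110 25; A 120 26; A 130 25; A 140 28; A 150 34; A 160 41; A 170 41; 
B 0 0; B 10 1; B 20 0; B 30 3; B 40 10; B 50 19; B 60 28; B 70 32; B 80 23; B 90 15; B 100 10; B 110 10; B 120 10; B 130 10; B 140 14; B 150 19; B 160 10; B 170 3;
```

>>> step_arm(
  targets=[
    {"travel": [-0.02, -0.016, 0], "jaw": 0.0878},
    {"travel": [-0.06, -0.049, 0]},
    {"travel": [-0.1, -0.081, 0]},
    {"travel": [-0.14, -0.114, 0]},
    {"travel": [-0.18, -0.146, 0]},
  ],
  grip_force=15,
)

```text
invalid input at $.targets[0]: expected keys travel, turn, jaw
```

>>> step_arm(
  targets=[
    {"travel": [-0.04, -0.033, 0]},
    {"travel": [-0.08, -0.065, 0]},
    {"travel": [-0.12, -0.098, 0]},
    {"travel": [-0.16, -0.13, 0]},
    {"travel": [-0.2, -0.163, 0]},
  ],
)

```text
invalid input at $.targets[0]: expected keys travel, turn, jaw
```

>>> step_arm(
  targets=[
    {"travel": [-0.04, -0.033, 0]},
    {"travel": [-0.08, -0.065, 0]},
    {"travel": [-0.12, -0.098, 0]},
    {"travel": [-0.16, -0.13, 0]},
    {"travel": [-0.17, -0.138, 0]},
  ],
)

```text
invalid input at $.targets[0]: expected keys travel, turn, jaw
```

```bash
cat > d.py <<'E'
from h import *
from scipy.spatial.transform import Rotation as R
def delta(p):
    s=env.state(); r=R.from_euler('xyz',s["orientation"],degrees=True)
    print("pose",s["eef_pos"].round(1),s["orientation"].round(2),"q",s["qpos"].round(0),"F",s["ft_force"].round(2),"gap",round(s["finger_gap"]*87.8,1),"t",s["clock"])
    print("travel mm",(r.inv().apply(np.array(p)-s["eef_pos"])).round(1))
E
python3 - <<'E'
from d import *
delta([586.5,-93,200])
m=eyes.camera_model("wrist"); im=eyes.grab_frame("wrist"); cv2.imwrite("pics/w1.png",im)
for p in ([586.5,-93,84],[601,-267.5,84]): print(proj(m,p))
E
```

```text
pose [258.5 568.5 222. ] [-179.92   -0.    155.55] q [64. 24. 93. -0. 62. -1.] F [-0.84 -0.42 -0.2 ] gap 87.8 t 0.1
travel mm [-572.4 -466.3   22.6]
(np.float64(-30.318192430870567), np.float64(562.3669470557153))
(np.float64(-110.52931349364383), np.float64(595.7246726795113))
```

View pics/w1.png

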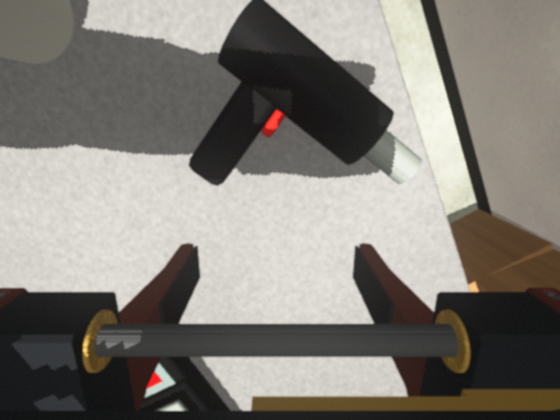

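The moves were refused because every row needs all three keys. The wrist view shows only the drill at (300,80) and the edge of the scale at (160,380). I'll resend with full rows.

>>> step_arm(
  targets=[
    {"travel": [-0.02, -0.016, 0], "turn": 0, "jaw": 0.0878},
    {"travel": [-0.06, -0.049, 0], "turn": 0, "jaw": 0.0878},
    {"travel": [-0.1, -0.081, 0], "turn": 0, "jaw": 0.0878},
    {"travel": [-0.14, -0.114, 0], "turn": 0, "jaw": 0.0878},
    {"travel": [-0.18, -0.146, 0], "turn": 0, "jaw": 0.0878},
  ],
  grip_force=15,
)

```text
clock: 0.78
eef_pos: [362.5, 358.6, 222.6]
orientation: [-180.0, 0.0, 155.5]
ft_force: [0.8, 0.1, 0.3]
finger_gap: 0.997
gripper_force: 0.0
```

>>> step_arm(
  targets=[
    {"travel": [-0.04, -0.033, 0], "turn": 0, "jaw": 0.0878},
    {"travel": [-0.08, -0.065, 0], "turn": 0, "jaw": 0.0878},
    {"travel": [-0.12, -0.098, 0], "turn": 0, "jaw": 0.0878},
    {"travel": [-0.16, -0.13, 0], "turn": 0, "jaw": 0.0878},
    {"travel": [-0.2, -0.163, 0], "turn": 0, "jaw": 0.0878},
  ],
)

```text
clock: 1.4
eef_pos: [476.6, 127.7, 222.7]
orientation: [-180.0, 0.0, 155.5]
ft_force: [0.1, 1.1, 0.4]
finger_gap: 1.004
gripper_force: 0.0
```

>>> step_arm(
  targets=[
    {"travel": [-0.04, -0.033, 0], "turn": 0, "jaw": 0.0878},
    {"travel": [-0.08, -0.065, 0], "turn": 0, "jaw": 0.0878},
    {"travel": [-0.12, -0.098, 0], "turn": 0, "jaw": 0.0878},
    {"travel": [-0.16, -0.13, 0], "turn": 0, "jaw": 0.0878},
    {"travel": [-0.17, -0.138, 0], "turn": 0, "jaw": 0.0878},
  ],
)

```text
clock: 2.02
eef_pos: [574.4, -69.0, 222.6]
orientation: [-180.0, 0.0, 155.4]
ft_force: [0.0, -0.1, 0.2]
finger_gap: 0.999
gripper_force: 0.0
```

```bash
python3 - <<'E'
from d import *
delta([586.5,-93,120])
m=eyes.camera_model("wrist"); im=eyes.grab_frame("wrist"); cv2.imwrite("pics/w2.png",im)
for p in ([586.5,-93,84],[601,-267.5,84]): print(proj(m,p))
E
```

```text
pose [574.4 -69.  222.6] [-1.7998e+02  2.0000e-02  1.5535e+02] q [ -8.  20.  99.  -0.  60. -73.] F [ 0.04 -0.05  0.15] gap 87.7 t 2.025
travel mm [-21.  -16.7 102.6]
(np.float64(260.1702751872653), np.float64(218.50142579798992))
(np.float64(120.77603587559835), np.float64(293.5535924806572))
```

View pics/w2.png

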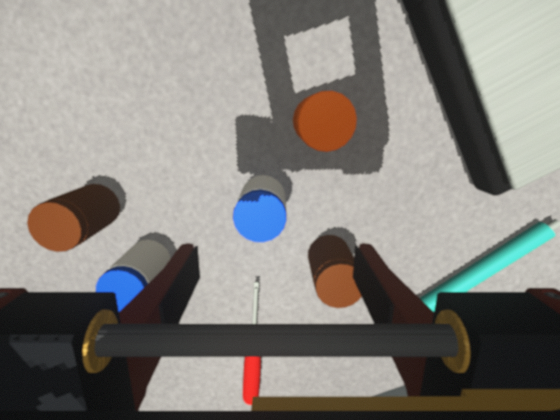

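Jar A's lid is at (260,215), against a prediction of (260,218), and jar B's lid is at (122,291). Both match. The brown jar at (335,275) and the orange one at (325,120) stand clear of the fingers, so I'll grasp A.

>>> step_arm(
  targets=[
    {"travel": [-0.01, -0.009, 0.03], "turn": 0, "jaw": 0.0878},
    {"travel": [-0.0185, -0.017, 0.07], "turn": 0, "jaw": 0.0878},
    {"travel": [-0.0185, -0.017, 0.1], "turn": 0, "jaw": 0.0878},
    {"travel": [-0.0185, -0.017, 0.12], "turn": 0, "jaw": 0.0878},
    {"travel": [-0.0185, -0.017, 0.14], "turn": 0, "jaw": 0.0878},
  ],
)

```text
clock: 2.7
eef_pos: [583.2, -88.0, 81.9]
orientation: [-180.0, -0.0, 155.6]
ft_force: [0.2, 0.0, 0.4]
finger_gap: 0.996
gripper_force: 0.0
```

>>> step_arm(
  targets=[
    {"travel": [0, 0, 0.02], "turn": 0, "jaw": 0.0878},
    {"travel": [0, 0, 0.04], "turn": 0, "jaw": 0.0878},
    {"travel": [0, 0, 0.05], "turn": 0, "jaw": 0.0878},
    {"travel": [0, 0, 0.05], "turn": 0, "jaw": 0.0878},
    {"travel": [0, 0, 0.05], "turn": 0, "jaw": 0.07},
  ],
)

```text
clock: 3.32
eef_pos: [584.6, -88.9, 33.1]
orientation: [180.0, 0.1, 155.5]
ft_force: [0.7, -0.3, -0.1]
finger_gap: 0.924
gripper_force: 0.0
```

>>> step_arm(
  targets=[
    {"travel": [0, 0, 0], "turn": 0, "jaw": 0.06},
    {"travel": [0, 0, 0], "turn": 0, "jaw": 0.05},
    {"travel": [0, 0, 0], "turn": 0, "jaw": 0.045},
    {"travel": [0, 0, 0], "turn": 0, "jaw": 0.04},
    {"travel": [0, 0, 0], "turn": 0, "jaw": 0.04},
  ],
  grip_force=20,
)

```text
clock: 3.95
eef_pos: [584.2, -89.2, 33.2]
orientation: [-180.0, 0.0, 155.5]
ft_force: [-2.2, -4.5, 6.5]
finger_gap: 0.648
gripper_force: 20.0
```

>>> step_arm(
  targets=[
    {"travel": [0, 0, -0.002], "turn": 0, "jaw": 0.04},
    {"travel": [0, 0, -0.006], "turn": 0, "jaw": 0.04},
    {"travel": [0, 0, -0.01], "turn": 0, "jaw": 0.04},
    {"travel": [0, 0, -0.012], "turn": 0, "jaw": 0.04},
    {"travel": [0, 0, -0.012], "turn": 0, "jaw": 0.04},
  ],
  grip_force=25,
)

```text
clock: 4.58
eef_pos: [584.2, -88.7, 44.8]
orientation: [180.0, 0.0, 155.6]
ft_force: [0.1, -1.1, -4.3]
finger_gap: 0.647
gripper_force: 25.0
```

>>> step_arm(
  targets=[
    {"travel": [0, 0, 0], "turn": 0, "jaw": 0.04},
    {"travel": [0, 0, 0], "turn": 0, "jaw": 0.04},
  ],
)

```text
clock: 4.82
eef_pos: [584.0, -88.8, 44.5]
orientation: [-180.0, -0.0, 155.5]
ft_force: [-0.3, 0.3, -5.2]
finger_gap: 0.644
gripper_force: 25.0
```

Fz is about −5 N, so the jar weighs about 0.5 kg (the light one would read about −1.3 N). Jar A is the heavy one. I'll lift it, and measure the pan more closely while it hangs.

>>> step_arm(
  targets=[
    {"travel": [0, 0, -0.01], "turn": 0, "jaw": 0.04},
    {"travel": [0, 0, -0.04], "turn": 0, "jaw": 0.04},
    {"travel": [0, 0, -0.08], "turn": 0, "jaw": 0.04},
    {"travel": [0, 0, -0.12], "turn": 0, "jaw": 0.04},
    {"travel": [0, 0, -0.14], "turn": 0, "jaw": 0.04},
  ],
  grip_force=30,
)

```text
clock: 5.45
eef_pos: [585.1, -88.9, 187.9]
orientation: [179.9, 0.2, 155.5]
ft_force: [-0.0, 0.5, -5.7]
finger_gap: 0.645
gripper_force: 30.0
```

```bash
python3 - <<'E'
from h import *
a=cv2.imread("pics/scene0.png")[165:270,335:465]; b=cv2.imread("pics/side0.png")[145:235,160:295]
o=np.zeros((600,800,3),np.uint8)
a=cv2.resize(a,None,fx=3,fy=3,interpolation=2); b=cv2.resize(b,None,fx=3,fy=3,interpolation=2)
o[:a.shape[0],:a.shape[1]]=a;o[320:320+b.shape[0],:b.shape[1]]=b
cv2.imwrite("pics/crop2.png",o)
E
```

```text
(no output)
```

View pics/crop2.png

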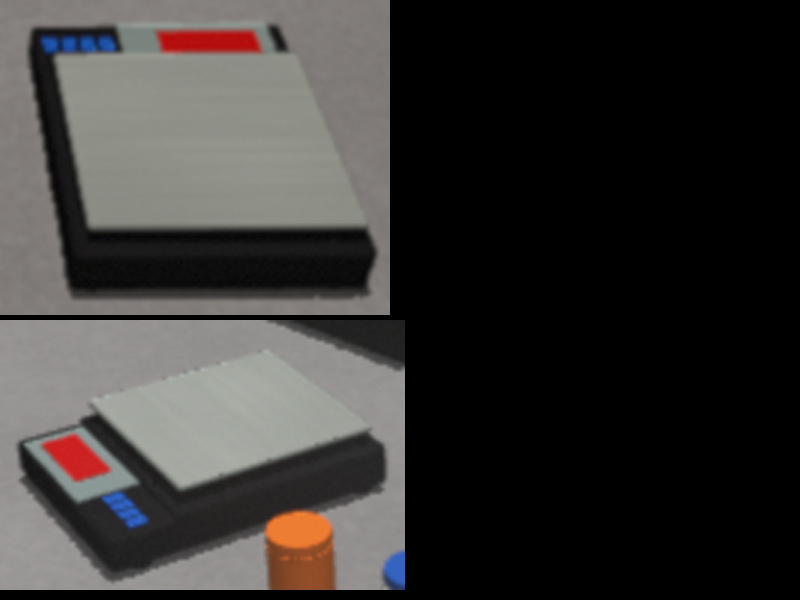

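The pan corners read as follows:
- **Scene crop:** (55,54), (298,54), (366,228), (89,230)
- **Side crop, after removing the 320-row offset:** (91,83), (267,30), (371,110), (182,170)

```bash
python3 - <<'E'
from d import *
for n,o,P in (("scene",(335,165),[(55,54),(298,54),(366,228),(89,230)]),("side",(160,145),[(91,83),(267,30),(371,110),(182,170)])):
    m=eyes.camera_model(n); q=np.array([at(m,o[0]+u/3,o[1]+v/3,70) for u,v in P])[:,:2]
    print(n,q.round(),q.mean(0).round(1),[np.hypot(*(q[i]-q[i-1])).round() for i in range(4)])
delta([568,232,180])
E
```

```text
scene [[479. 141.]
 [464. 339.]
 [664. 352.]
 [681. 157.]] [572.  247.3] [np.float64(202.0), np.float64(199.0), np.float64(200.0), np.float64(195.0)]
side [[458. 324.]
 [653. 348.]
 [667. 144.]
 [475. 127.]] [563.1 235.7] [np.float64(197.0), np.float64(196.0), np.float64(204.0), np.float64(193.0)]
pose [585.1 -88.9 187.9] [179.94   0.21 155.55] q [-10.  24.  99.   0.  57. -75.] F [-0.02  0.46 -5.68] gap 56.6 t 5.45
travel mm [148.5 285.    7.6]
```

>>> step_arm(
  targets=[
    {"travel": [0.005, 0.01, 0], "turn": 0, "jaw": 0.04},
    {"travel": [0.018, 0.035, 0], "turn": 0, "jaw": 0.04},
    {"travel": [0.036, 0.07, 0], "turn": 0, "jaw": 0.04},
    {"travel": [0.054, 0.105, 0], "turn": 0, "jaw": 0.04},
    {"travel": [0.073, 0.14, 0], "turn": 0, "jaw": 0.04},
  ],
)

```text
clock: 6.08
eef_pos: [574.3, 70.6, 183.3]
orientation: [-179.9, -0.1, 155.5]
ft_force: [0.7, 0.7, -5.9]
finger_gap: 0.638
gripper_force: 30.0
```

>>> step_arm(
  targets=[
    {"travel": [0.018, 0.035, 0], "turn": 0, "jaw": 0.04},
    {"travel": [0.036, 0.07, 0], "turn": 0, "jaw": 0.04},
    {"travel": [0.054, 0.105, 0], "turn": 0, "jaw": 0.04},
    {"travel": [0.072, 0.138, 0], "turn": 0, "jaw": 0.04},
    {"travel": [0.079, 0.152, 0], "turn": 0, "jaw": 0.04},
  ],
)

```text
clock: 6.7
eef_pos: [565.1, 242.0, 183.3]
orientation: [-179.9, -0.1, 155.7]
ft_force: [0.4, 0.4, -5.1]
finger_gap: 0.641
gripper_force: 30.0
```

>>> step_arm(
  targets=[
    {"travel": [0, 0, 0.01], "turn": 0, "jaw": 0.04},
    {"travel": [0, 0, 0.03], "turn": 0, "jaw": 0.04},
    {"travel": [0, 0, 0.05], "turn": 0, "jaw": 0.04},
    {"travel": [0, 0, 0.06], "turn": 0, "jaw": 0.04},
    {"travel": [0, 0, 0.065], "turn": 0, "jaw": 0.04},
  ],
)

```text
clock: 7.32
eef_pos: [566.4, 239.3, 118.7]
orientation: [-179.9, -0.0, 155.5]
ft_force: [-0.0, 0.7, -4.2]
finger_gap: 0.646
gripper_force: 30.0
```

```bash
python3 - <<'E'
from d import *
delta([568,241,103])
a=eyes.grab_frame("side")[90:300,130:400]
cv2.imwrite("pics/s1.png",cv2.resize(a,None,fx=2.5,fy=2.5,interpolation=2))
E
```

```text
pose [566.4 239.3 118.7] [-1.7995e+02 -5.0000e-02  1.5551e+02] q [ 22.  31.  98.  -0.  51. -44.] F [-0.01  0.67 -4.16] gap 56.8 t 7.325
travel mm [-0.7  2.2 15.7]
```

View pics/s1.png

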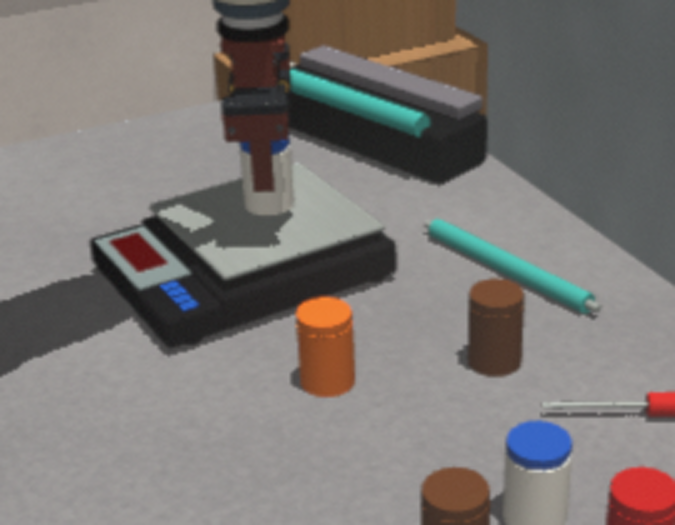

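Jar A hangs upright over the middle of the pan, with its foot at crop (268,208). Jar B stands untouched at crop (538,475). I'll lower A gently.

>>> step_arm(
  targets=[
    {"travel": [0, 0, 0.004], "turn": 0, "jaw": 0.04},
    {"travel": [0, 0, 0.008], "turn": 0, "jaw": 0.04},
    {"travel": [0, 0, 0.011], "turn": 0, "jaw": 0.04},
    {"travel": [0, 0, 0.013], "turn": 0, "jaw": 0.04},
    {"travel": [0, 0, 0.014], "turn": 0, "jaw": 0.04},
  ],
)

```text
clock: 8.0
eef_pos: [566.6, 240.0, 105.6]
orientation: [-180.0, -0.0, 155.5]
ft_force: [0.6, -0.5, -4.6]
finger_gap: 0.641
gripper_force: 30.0
```

>>> step_arm(
  targets=[
    {"travel": [0, 0, 0.001], "turn": 0, "jaw": 0.04},
    {"travel": [0, 0, 0.001], "turn": 0, "jaw": 0.04},
  ],
)

```text
clock: 8.25
eef_pos: [566.6, 240.0, 104.6]
orientation: [-180.0, -0.0, 155.5]
ft_force: [-1.0, -0.2, -4.6]
finger_gap: 0.64
gripper_force: 30.0
```

>>> step_arm(
  targets=[
    {"travel": [0, 0, 0.001], "turn": 0, "jaw": 0.04},
    {"travel": [0, 0, 0.002], "turn": 0, "jaw": 0.04},
    {"travel": [0, 0, 0.002], "turn": 0, "jaw": 0.04},
  ],
)

```text
clock: 8.62
eef_pos: [566.7, 240.0, 103.2]
orientation: [180.0, 0.0, 155.5]
ft_force: [-3.7, -0.7, 2.5]
finger_gap: 0.644
gripper_force: 30.0
```

Fz has risen from −4.6 N to +2.5 N, so the jar is resting on the pan. I'll release it slowly and retreat upward.

>>> step_arm(
  targets=[
    {"travel": [0, 0, 0], "turn": 0, "jaw": 0.058},
    {"travel": [0, 0, 0], "turn": 0, "jaw": 0.065},
    {"travel": [0, 0, 0], "turn": 0, "jaw": 0.075},
    {"travel": [0, 0, 0], "turn": 0, "jaw": 0.0878},
    {"travel": [0, 0, 0], "turn": 0, "jaw": 0.0878},
  ],
)

```text
clock: 9.25
eef_pos: [566.7, 240.0, 102.6]
orientation: [180.0, 0.0, 155.5]
ft_force: [-0.6, 0.2, 0.1]
finger_gap: 0.995
gripper_force: 0.0
```

>>> step_arm(
  targets=[
    {"travel": [0, 0, 0], "turn": 0, "jaw": 0.0878},
    {"travel": [0, 0, -0.01], "turn": 0, "jaw": 0.0878},
    {"travel": [0, 0, -0.03], "turn": 0, "jaw": 0.0878},
    {"travel": [0, 0, -0.06], "turn": 0, "jaw": 0.0878},
    {"travel": [0, 0, -0.1], "turn": 0, "jaw": 0.0878},
  ],
)

```text
clock: 9.88
eef_pos: [566.4, 239.9, 204.5]
orientation: [-180.0, -0.0, 155.5]
ft_force: [0.2, 1.2, 0.1]
finger_gap: 0.999
gripper_force: 0.0
```

>>> step_arm(
  targets=[
    {"travel": [0, 0, -0.03], "turn": 0, "jaw": 0.0878},
    {"travel": [0, 0, -0.05], "turn": 0, "jaw": 0.0878},
    {"travel": [0, 0, -0.05], "turn": 0, "jaw": 0.0878},
    {"travel": [0, 0, -0.05], "turn": 0, "jaw": 0.0878},
  ],
)

```text
clock: 10.38
eef_pos: [566.3, 239.8, 252.6]
orientation: [-180.0, -0.0, 155.5]
ft_force: [0.5, -0.3, -1.0]
finger_gap: 0.999
gripper_force: 0.0
```

```bash
python3 - <<'E'
from d import *
delta([568,241,250])
a=eyes.grab_frame("side")[90:300,130:400]
cv2.imwrite("pics/s2.png",cv2.resize(a,None,fx=2.5,fy=2.5,interpolation=2))
E
```

```text
pose [566.3 239.8 252.6] [-1.7999e+02 -1.0000e-02  1.5555e+02] q [ 22.  22.  93.   0.  65. -44.] F [ 0.48 -0.29 -0.99] gap 87.7 t 10.375
travel mm [-1.1  1.8  2.6]
```

View pics/s2.png

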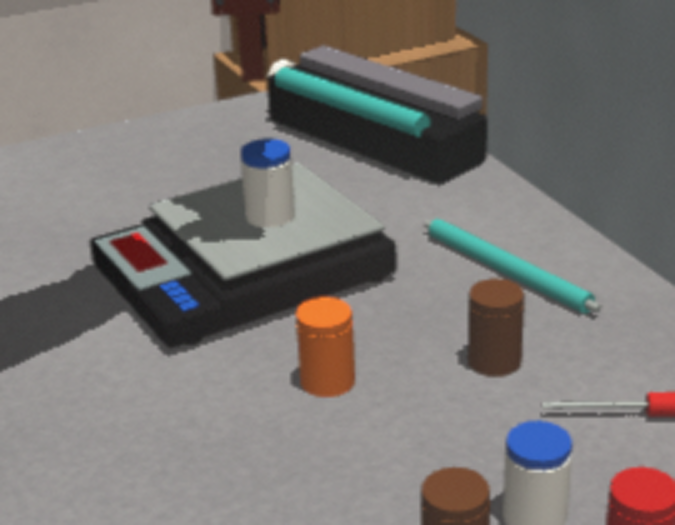

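Jar A stands upright mid-pan, with its foot at crop (269,222). The gripper is clear above it, and jar B hasn't moved from (538,475).

```bash
python3 -c "
from workcell import env
print(env.sign_off())"
```

```text
the job is handed in; nothing more can be done
None
```

The heavy jar (about 0.5 kg by lifting) is standing upright in the middle of the scale's pan, the light jar was never touched, and the job was handed in at about 10.4 s; the sign-off gave no verdict.

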